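# Free a graphite plate from a left-hand screw clamp and tip it over down a chute

## Task

The graphite plate in the leaning clamp has to be turned over. Undo the clamp's T-bar screw, which has a left-hand thread, all the way (never drive it tighter), then draw the plate out, stand its lower edge on the flat sill at the top of the tipping chute with the grooved face downhill, and let it tip over so that it slides down and lies flat in the chute's landing bed, grooved face down and plain face up. Do not disturb the bottle and the two jars standing round the work.

Things in the scene. Friction and masses are not known exactly. Their poses are not given: they have to be found in the camera images.
- clamp: Grey cast clamp fixed to the bench, base 135 (x) x 225 (y) x 14 mm, from x -43 to +92 mm of its origin, which lies on the bench. All it holds leans 30 degrees towards its -x (the robot): lean axis u = (-0.5, 0, 0.866), plate normal n = (0.866, 0, 0.5) in its frame. The screw's housing, 56 x 50 mm, stands about (30, 68) mm and ends 44 mm under the T-bar.
- slot_floor (a point): Middle of the clamp's slot floor, at (30, -57, 45) mm of the clamp, axes as the clamp's. The plate rises from here 120 mm along u, leaning on a fixed cheek (-n side, 62 mm high along u); on the +n side a steel jaw, 60 mm high along u, 64 mm wide, whose rib sits in the plate's groove and locks it until the screw is undone. The plate's top 55 mm stand clear.
- screw (a joint): Clamp screw, left-hand thread (rad). Grows as the T-bar turns CLOCKWISE seen from above, which loosens. Starts at 0 to 0.5 (tight); stops at -0.3 (overtight: never below -0.15) and +2.6 (undone; 2.1 will do). Stiff (0.2 N m), stays where left. Per rad the jaw backs off 3.2 mm and the bar rises 2 mm along u; the plate is free from 2.0.
- screw_grip (a point): Centre of the steel T-bar, on the screw's axis, 125 mm beside the plate's middle and about as high as its top. z is the screw's axis (up, leaning 30 degrees as u), x runs along the bar and turns with it. Bar 80 mm long (x), 14 mm wide (y), 22 mm high (z); below it a stem 13.6 mm thick, clear for 44 mm under the bar.
- plate: Loose dark graphite plate 120 x 90 x 16 mm, 0.2 to 0.4 kg, origin at its centre; z up its 120 mm height (along u in the clamp), y along its width, x out of the grooved face (in the clamp: along n, up and away from the robot). A groove 10 mm high, 6 mm deep crosses that face 20 mm below the centre; the -x face is plain. Stands up to 4 mm off the slot's middle.
- plate_foot (a point): Middle of the plate's lower edge, 60 mm below its centre along its z.
- chute: Bare grey slippery sheet-metal chute fixed to the bench; origin on the bench under the sill's middle, x downhill, 128 mm wide (y). Flat sill x -20 to +20 mm, 90 mm high, with a 12 mm fence at its uphill side; 40 degree ramp to x = 118 mm; then a flat landing bed, floor 8 mm high, to x = 278 mm with a 34 mm end wall. Side walls 121 mm apart on ramp and bed.
- chute_sill (a point): Middle of the sill's top; axes as the chute's. A plate standing here that leans 15 to 25 degrees downhill falls over when released; it rests against the downhill finger until that is drawn away.
- chute_bed (a point): Middle of the landing bed's floor; axes as the chute's.
- sauce_bottle: Standing bottle, 48 mm thick, 182 mm tall, behind the clamp or beside the chute's sill or ramp (it and the jam jar may have swapped places); origin under its base. Leave alone.
- jam_jar: Standing jar with black lid, 72 mm thick, 105 mm tall, beside the chute's sill or ramp or behind the clamp; origin under its base. Leave alone.
- frit_jar: Standing jar with white lid, 48 mm thick, 74 mm tall, on the robot's side of the clamp; origin under its base. Leave alone.
Mind the look-alikes: they are no part of the job. Leave any purple or yellow look-alike of the plate alone.

How it is judged (in metres and radians):
On the way, in this order (a step that is already met when the one before it is completed fails the run):
1. the screw is undone (2.1 rad or more) while the plate is still in the clamp (value of joint screw above 2.1 rad and distance of plate from where it was at the start of the episode below 0.03 m), for 0.2 s.
2. the plate's lower edge stands on the chute's sill, the plate upright within 45 degrees (z of plate_foot in the frame of chute_sill between -0.006 and 0.012 m and x of plate_foot in the frame of chute_sill between -0.024 and 0.022 m and angle between plate's own z axis and vertical below 0.8 rad and x of plate in the frame of chute_sill above -0.03 m and contact force between plate and chute above 0.2 N), for 0.1 s.
At the end, for the whole second after the job is handed in: The plate lies at rest, flat (within 8 degrees) on the floor of the chute's landing bed, grooved face down, its centre within 40 mm of the bed's middle each way; the screw is still undone (2.0 rad or more) (angle between plate's own x axis and vertical above 3 rad and x of plate in the frame of chute_bed between -0.04 and 0.04 m and y of plate in the frame of chute_bed between -0.04 and 0.04 m and z of plate in the frame of chute_bed below 0.014 m and linear speed of plate below 0.02 m/s and value of joint screw above 2 rad); the robot touches nothing.
It fails at once if the screw is driven tighter (below -0.15 rad) (value of joint screw below -0.15 rad).
It fails at once if the bottle or a jar is shoved more than 25 mm or tipped over (distance of any of sauce_bottle, jam_jar, frit_jar from where it was at the start of the episode above 0.025 m or angle between any of sauce_bottle, jam_jar, frit_jar's own z axis and vertical above 0.5 rad).
It also fails if it takes over 67 s, if anything falls off the work surface, if the arm or the gripper's body presses on something with over 40 N, if the wrist force passes 120 N, or if a joint passes its speed limit or range.

## Robot

A 6-joint arm with a two-finger parallel gripper is mounted at the origin on a cart in front of the work surface, level with it; the furniture and walls round the work are solid. World frame = base frame: x ahead of the robot, y to its left, z up, the work surface at z = 0. Lengths are in mm, angles in rad, forces in N, time in s.
With the tool pointing down it reaches from about 375 to 975 mm from the base axis. Payload 3.8 kg.
Tool frame: the origin (TCP) lies between the finger pads; the fingertips stand 11 mm ahead of it and the grasp point (between the pads) lies 8 mm behind it; z points along the fingers, y is the line along which they close (so a half turn about z gives the same grasp; the last joint's range is limited). The gripper opens to 88 mm and grips with 3 to 60 N. Pads are 18 mm wide; open, the fingers measure 123 mm over their backs; the gripper's body (75 mm by 187 mm) begins 45 mm behind the grasp point.
Start: joints at [1.201, 0.264, 1.604, -0, 1.274, -0.037], TCP at [220.514, 637.959, 249.706] pointing down, gripper open.
Joint ranges: [-2.63, 2.63], [-0.94, 2.18], [0.31, 2.57], [-1.31, 4.45], [0, 2.66], [-2.55, 2.55]. Speed limits (rad/s): [2.57, 2.57, 3.14, 3.14, 3.14, 3.14].

## Interface

Orientations are given as a 3x3 rotation matrix whose columns are the frame's x, y, z axes.
In Python, from bench import telemetry, grab_frame, sign_off gives the robot as it stands.
- The arm moves only by the tool send_rows, never from a script. Its argument "deltas" is a list of rows, each a list of 3 entries, a list of its own where there are three numbers: the finger opening in mm, from 0 to 88.1, then the shift along the tool's x, y, z in units of 25 mm (1.0 is 25 mm), then the turn about the tool's z in units of 6 degrees (1.0 is 6 degrees). In form: [[grip, [tx, ty, tz], turn], ...]. A call has exactly 10 rows; each row is the pose to reach, as a shift and turn from the pose commanded when the call began, along the tool's axes at that moment; what a row does not reach only later rows make up. A row lasts 1/10 s, in which the tool goes at most 50 mm and 8.59 degrees, less where a joint would pass 70% of its speed; a pose out of reach is approached as far as the arm can. A call with a gripper value outside its range is refused whole. The fingers move at their own pace and stop on an object; "grip_force" is the grip in N (left out, the last holds). Time passes only in rows, so rows that repeat a pose let the fingers close, or fill a call up. It gives the time, the measured TCP pose, the force, the opening and the grip force at its end, in the units of the state.
- telemetry.observe(): the state, without advancing time (a new reading comes with each control period).
- grab_frame(name): name is "scene" or "side" or "wrist"; returns a dict with "image" (420x560x3 uint8, red, green, blue), "fx", "fy", "cx", "cy" (pixels), "world_from_camera" (4x4, takes a point from camera to world coordinates). Camera axes: x right, y up, looking along -z (the intrinsics and any distortion apply to the point x, -y, -z); pixel columns grow to the right and rows downward; lengths in mm; the calibration is good to about 2 mm. The wrist camera is an equidistant fisheye: a pixel r from the principal point sees the ray r / f radians off the axis. A picture is of the moment at which its call begins. There is no depth.
- sign_off(): hands the job in; it is judged then, once.
The state is a dict: "time": time; "joint_pos": joint angles; "joint_vel": joint speeds; "joint_efforts": joint torques, N m; "tcp_pos": TCP position; "eef_rot": TCP orientation; "contact_force": force on the tool from outside, world axes, zero at the start; "wrist_torque": the same for the moment, N m; "width": opening from 0.0 (shut) to 1.0 (fully open); "grip_force": force on a finger pad.
Only numpy, scipy, OpenCV 4.12 (cv2) and the standard library are available. Lean on these libraries where they do the work, as an engineer would, in place of code of your own. Each camera call takes 0.05 s, during which the arm holds its last target. There are 200 camera calls.

## Working session

There is one attempt and no reset: what is moved stays moved. The work goes in short steps, Python scripts to look and compute and a tool call to move; the robot and the scene stay as the last step left them, time stands still between calls to the robot, and variables do not carry over. Pictures are saved under pics/ and viewed, at most 10 in all, crops included, and the job is handed in when it is done.

Besides the shell and the picture viewer there is one more tool, called after "Call:" as name([rows], argument=value, ...), one row to a line, values as JSON. send_rows: Moves the arm, as the interface text tells. Its arguments: {"type":"object","properties":{"deltas":{"type":"array"},"grip_force":{"type":"number"}},"required":["deltas"]}

```bash
mkdir -p pics; ls; python3 - <<'E'
from bench import telemetry, grab_frame
import cv2,numpy as np,json
s=telemetry.observe();print(s)
for n in ["scene","side","wrist"]:
    f=grab_frame(n);cv2.imwrite(f"pics/{n}0.png",f["image"][:,:,::-1]);print(n,f["fx"],f["fy"],f["cx"],f["cy"],np.round(f["world_from_camera"],3).tolist(),[k for k in f])
E
```

```text
pics
{'time': 0.0, 'joint_pos': array([ 1.20110947e+00,  2.64732316e-01,  1.60532939e+00, -1.49501073e-05,
        1.27368052e+00, -3.68672707e-02]), 'joint_vel': array([ 5.13787723e-04,  7.10311681e-05, -3.70299715e-04,  1.78737466e-03,
       -3.91721272e-04,  4.49006031e-04]), 'joint_efforts': array([-5.23461204e-04, -5.02128017e+01, -3.56865907e+01,  7.27243535e-02,
        2.94299168e-02, -1.66548989e-04]), 'tcp_pos': array([220.27492221, 637.34736858, 248.42609111]), 'eef_rot': array([[-9.45126326e-01,  3.26704216e-01, -7.63360861e-04],
       [ 3.26705101e-01,  9.45124192e-01, -2.00951155e-03],
       [ 6.49549211e-05, -2.14863616e-03, -9.99997690e-01]]), 'contact_force': array([ 0.71168556, -0.06599378,  0.60388852]), 'wrist_torque': array([-0.0327301 ,  0.0105059 ,  0.00513345]), 'grip_force': 0.0, 'width': 1.0011638327661945}
scene 497.41850541743895 497.41850541743895 286.0712518273214 214.91988543035768 [[0.585, 0.457, -0.671, -345.36], [-0.811, 0.319, -0.49, -695.493], [-0.009, 0.83, 0.557, 884.608], [0.0, 0.0, 0.0, 1.0]] ['image', 'fx', 'fy', 'cx', 'cy', 'world_from_camera']
side 507.75813871063366 507.75813871063366 287.2407807160681 218.53035337733084 [[0.985, 0.139, -0.103, 447.975], [-0.172, 0.715, -0.677, -922.401], [-0.021, 0.685, 0.728, 1111.156], [0.0, 0.0, 0.0, 1.0]] ['image', 'fx', 'fy', 'cx', 'cy', 'world_from_camera']
wrist 325.19226210127806 325.19226210127806 278.8256462449082 206.449508162183 [[0.328, -0.903, -0.278, 147.787], [0.945, 0.313, 0.098, 662.759], [-0.002, -0.295, 0.955, 383.955], [0.0, 0.0, 0.0, 1.0]] ['image', 'fx', 'fy', 'cx', 'cy', 'world_from_camera']
```

View pics/scene0.png

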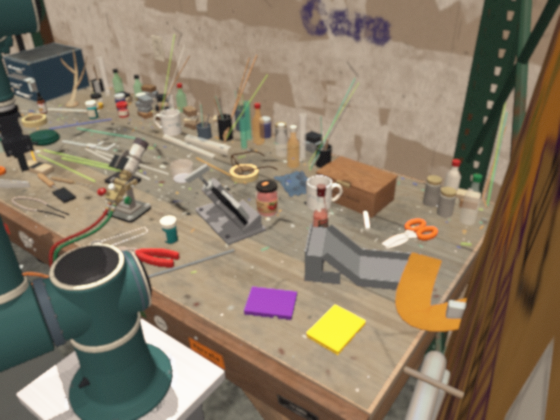

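View pics/side0.png

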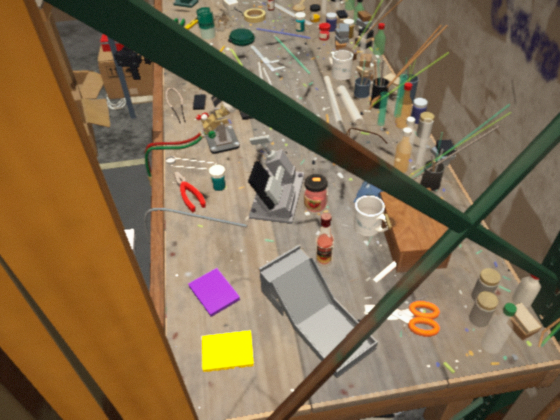

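```bash
cat > h.py <<'E'
from bench import telemetry, grab_frame
import cv2,numpy as np
def ray(f,u,v):
    M=np.array(f["world_from_camera"]); a=np.array([(u-f["cx"])/f["fx"],(v-f["cy"])/f["fy"]])
    if f["fx"]<400:
        r=np.hypot(*a); d=np.array([a[0]/r*np.sin(r),-a[1]/r*np.sin(r),-np.cos(r)])
    else: d=np.array([a[0],-a[1],-1.])
    d=M[:3,:3]@d; return M[:3,3],d/np.linalg.norm(d)
def onz(f,u,v,z):
    o,d=ray(f,u,v); return o+d*(z-o[2])/d[2]
def tri(*obs):
    A=np.zeros((3,3));b=np.zeros(3)
    for f,u,v in obs:
        o,d=ray(f,u,v);P=np.eye(3)-np.outer(d,d);A+=P;b+=P@o
    x=np.linalg.solve(A,b); return x,[np.linalg.norm((np.eye(3)-np.outer(ray(*t)[1],ray(*t)[1]))@(x-ray(*t)[0])) for t in obs]
def proj(f,p):
    M=np.array(f["world_from_camera"]); c=M[:3,:3].T@(np.asarray(p,float)-M[:3,3]); x,y,z=c[0],-c[1],-c[2]
    if f["fx"]<400:
        r=np.hypot(x,y); th=np.arctan2(r,z); return np.array([f["cx"]+f["fx"]*th*x/r,f["cy"]+f["fy"]*th*y/r])
    return np.array([f["cx"]+f["fx"]*x/z,f["cy"]+f["fy"]*y/z])
E
python3 - <<'E'
from h import *
a=cv2.imread('pics/side0.png');b=cv2.imread('pics/scene0.png')
A=cv2.resize(a[135:375,240:390],None,fx=2.5,fy=2.5,interpolation=cv2.INTER_CUBIC)
B=cv2.resize(b[165:265,190:290],None,fx=4,fy=4,interpolation=cv2.INTER_CUBIC)
C=cv2.resize(b[190:300,280:420],None,fx=2.8,fy=1.8,interpolation=cv2.INTER_CUBIC)
o=np.zeros((600,780,3),np.uint8);o[:,:375]=A;o[:400,380:780]=B;o[402:600,380:772]=C[:198]
cv2.imwrite('pics/c1.png',o)
E
```

```text
(no output)
```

View pics/c1.png

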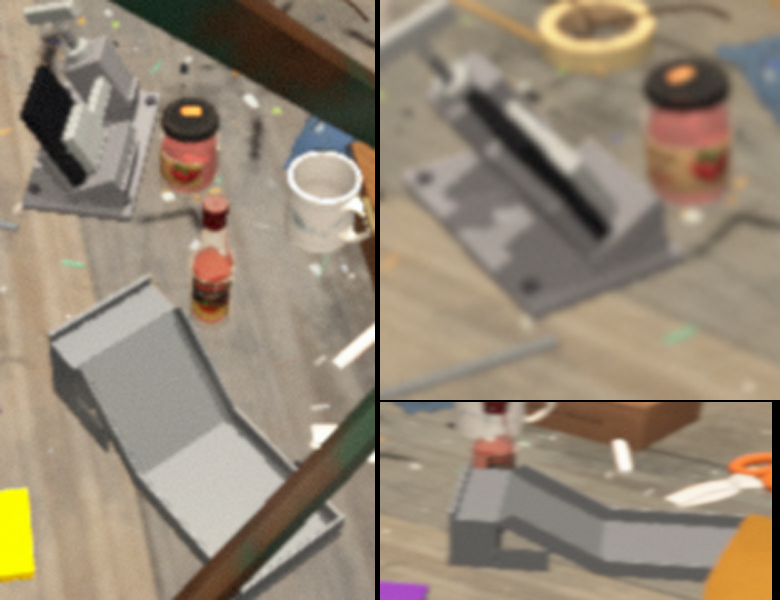

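```bash
python3 - <<'E'
from h import *
np.set_printoptions(precision=1,suppress=True)
f=grab_frame("side");g=grab_frame("scene")
for n,u,v,z in [("cl nl",250,217,14),("cl nr",292.8,221,14),("cl fr",302.8,173,14),("fenceL",260.8,269,102),("fenceR",300,247,102),("endR",377,342,42),("endL",338,372,42)]: print(n,onz(f,u,v,z))
for n,u,v,z in [("cl left",190+25/4,165+178/4,14),("cl front",190+155/4,165+315/4,14),("cl right",190+285/4,165+242/4,14)]: print(n,onz(g,u,v,z))
im=f["image"];hsv=cv2.cvtColor(im,cv2.COLOR_RGB2HSV)
print("tbar",tri((f,259.5,141),(g,190+35/4,165+22/4)))
for n,u,v in [("frit",218,188),("jam",315,209),("sauce",324,262)]: print(n,onz(f,u,v,0))
E
```

```text
cl nl [495.3 125.5  14. ]
cl nr [617.6  85.1  14. ]
cl fr [687.5 287.7  14. ]
fenceL [ 496.1 -141.7  102. ]
fenceR [605.8 -89.8 102. ]
endR [ 737.5 -359.5   42. ]
endL [ 629.8 -415.9   42. ]
cl left [562.8 324.2  14. ]
cl front [485.7 118.6  14. ]
cl right [612.2  98.3  14. ]
tbar (array([554.4, 280.5, 172.1]), [np.float64(1.4332403328475403), np.float64(1.4332403328474566)])
frit [410.9 285.4   0. ]
jam [695.3 134.2   0. ]
sauce [676.9 -71.6   0. ]
```

Call:
send_rows([
  [0,[-0.5,-0.3,-2],0],
  [0,[-2,-1.2,-4],0],
  [0,[-4,-2.3,-4],0],
  [0,[-6,-3.5,-4],0],
  [0,[-8,-4.6,-4],0],
  [0,[-10,-5.8,-4],0],
  [0,[-12,-6.9,-4],0],
  [0,[-14,-8,-4],0],
  [0,[-15.5,-9,-4],0],
  [0,[-17,-10,-4],0],
])

```text
time: 1.25
tcp_pos: [511.7, 298.4, 349.7]
eef_rot: [[-0.945, 0.327, 0.0], [0.327, 0.945, 0.0], [-0.0, 0.0, -1.0]]
contact_force: [0.3, 0.2, 0.5]
width: 0.116
grip_force: 0.0
```

```bash
python3 - <<'E'
from h import *
f=grab_frame("wrist");cv2.imwrite("pics/w1.png",f["image"][:,:,::-1]);s=telemetry.observe();print(s["tcp_pos"],s["eef_rot"],s["time"])
np.save("pics/w1.npy",f,allow_pickle=True)
print(np.round(f["world_from_camera"],3))
E
```

```text
[516.12443205 292.32834712 349.54007413] [[-0.9436088   0.33104001  0.0038665 ]
 [ 0.33101807  0.94360909 -0.00537849]
 [-0.00542896 -0.00379531 -0.99997806]] 1.3
[[ 3.28000e-01 -9.03000e-01 -2.79000e-01  4.39022e+02]
 [ 9.45000e-01  3.13000e-01  9.60000e-02  3.23536e+02]
 [ 1.00000e-03 -2.95000e-01  9.55000e-01  4.85166e+02]
 [ 0.00000e+00  0.00000e+00  0.00000e+00  1.00000e+00]]
```

View pics/w1.png

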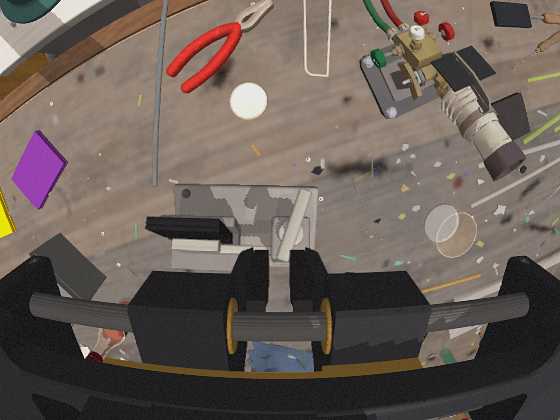

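```bash
python3 - <<'E'
from h import *
np.set_printoptions(precision=1,suppress=True)
f=np.load("pics/w1.npy",allow_pickle=True).item()
c=[onz(f,u,v,14) for u,v in [(174,185),(317,187),(172,271)]]
for p in c: print(p)
y=c[1]-c[0];print(np.linalg.norm(y),np.degrees(np.arctan2(-y[0],y[1])))
yaw=np.arctan2(-y[0],y[1]);R=np.array([[np.cos(yaw),-np.sin(yaw),0],[np.sin(yaw),np.cos(yaw),0],[0,0,1]])
o=(c[0]+c[1])/2+R@[43,0,0];o[2]=0;print("clamp",o)
# bar: ends of top face, plane: through S=(xs,68,zs) normal u ; ray intersect with clamp plane
u=np.array([-.5,0,.866])
for zs in (150,160,170,180):
  S=np.array([-30-(zs-149)*.577,68,zs])+11*u
  e=[]
  for a,b in [(304,193),(284,257)]:
    oo,d=ray(f,a,b);oo=R.T@(oo-o);d=R.T@d;t=(S-oo)@u/(d@u);e.append(oo+t*d)
  m=(e[0]+e[1])/2;v=e[1]-e[0];print(zs,m,m-S,np.linalg.norm(v),v, "ang",np.degrees(np.arctan2(v[1],v@[.866,0,.5])))
g=grab_frame("side")
print("plate top edge pred/obs",proj(f,o+R@[-30,-57,149]),proj(g,o+R@[-30,-57,149]))
E
```

```text
[491.1 134.9  14. ]
[566.7 340.1  14. ]
[625.9  66.3  14. ]
218.72291886327815 -20.214969511031054
clamp [569.3 222.7   0. ]
150 [-36.5  68.7 159.3] [-0.5  0.7 -0.3] 73.09428161973888 [ 60.6 -21.   35. ] ang -16.68305310539367
160 [-40.6  68.  170.2] [1.2 0.  0.7] 70.63051780873155 [ 58.6 -20.3  33.8] ang -16.683053105393675
170 [-44.7  67.4 181.2] [ 3.  -0.6  1.7] 68.16675399772426 [ 56.5 -19.6  32.6] ang -16.683053105393668
180 [-48.7  66.8 192.2] [ 4.7 -1.2  2.7] 65.70299018671696 [ 54.5 -18.9  31.5] ang -16.68305310539368
plate top edge pred/obs [182.6 224.2] [253.3 169.9]
```

```bash
python3 - <<'E'
from h import *
np.set_printoptions(precision=1,suppress=True)
f=np.load("pics/w1.npy",allow_pickle=True).item();g=grab_frame("side");h=grab_frame("scene")
for a,b in [((304,193),(250,141)),((284,257),(270,138)),((294,225),(260,139.8))]:
  print(tri((f,*a),(g,*b)))
print(tri((f,248,101),(g,217.5,171)))
for z in (150,160,170): 
  o,d=ray(f,294,225);print(proj(g,o+d*(z+9.5-o[2])/d[2]),proj(h,o+d*(z+9.5-o[2])/d[2]))
a=cv2.imread('pics/side0.png')
A=cv2.resize(a[125:200,235:310],None,fx=8,fy=8,interpolation=cv2.INTER_CUBIC);cv2.imwrite('pics/c2.png',A)
E
```

```text
(array([530.9, 319.8, 144.8]), [np.float64(2.0730622296976517), np.float64(2.073062229697687)])
(array([585.2, 279.6, 176.5]), [np.float64(1.3716509070639884), np.float64(1.3716509070640353)])
(array([558.5, 299.3, 160.1]), [np.float64(0.47812457558836885), np.float64(0.47812457558851634)])
(array([417. , 290.4,  66.8]), [np.float64(0.7148825279174649), np.float64(0.7148825279174948)])
[260.4 139.8] [196.1 172.2]
[258.9 137.2] [194.6 169.7]
[257.5 134.5] [193.2 167.2]
```

View pics/c2.png

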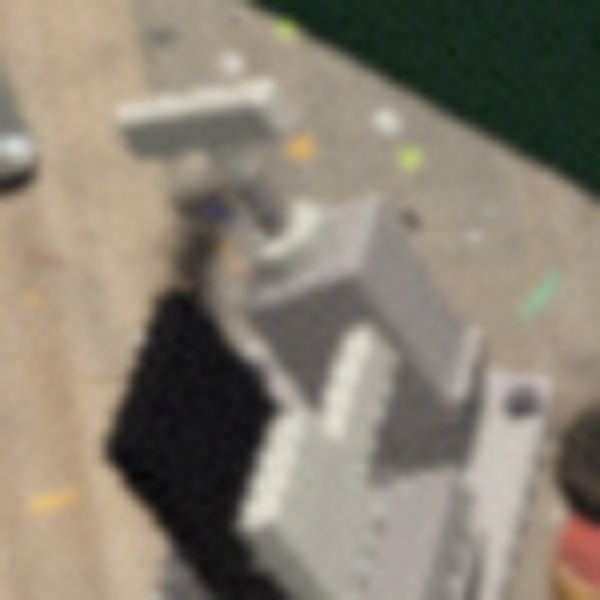

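```bash
cat > way.py <<'E'
from h import *
np.set_printoptions(precision=1,suppress=True)
C=np.array([561,298,158.]);ya=np.radians(-19.5)
R=np.array([[np.cos(ya),-np.sin(ya),0],[np.sin(ya),np.cos(ya),0],[0,0,1]])
def way(phid,phi0=163,r=28,extra=0,hx=9.5,hy=17.5,rise=True):
    p=np.radians(phid);c,s=np.cos(p),np.sin(p)
    m=np.array([s,-.866*c]);m/=np.hypot(*m)
    hw=7*(np.array([.866*s,-c])@m)+5.5*abs(m[0])
    D=hw+hx*abs(m[0])+hy*abs(m[1])+extra
    z=.5*r*c+.866*2*np.radians(phi0-phid)*rise
    P=np.array([.866*r*c,r*s])-m*D
    return C+R@[P[0],P[1],z-5]
def tool(P,P0,Rt): return np.round(Rt.T@(P-P0)/25,2)
E
python3 - <<'E'
from way import *
s=telemetry.observe();print(s["time"],s["tcp_pos"],s["width"])
Rt=s["eef_rot"]
print("start",way(163,extra=12))
for p in range(163,10,-15): print(p,way(p))
E
```

```text
1.45 [511.2 299.2 349.5] 0.0036450703065165654
start [516.5 282.  139.6]
163 [524.  291.4 139.6]
148 [522.2 302.  141.6]
133 [524.8 313.1 144.4]
118 [531.5 322.6 147.8]
103 [541.  329.  151.7]
88 [551.  331.9 155.8]
73 [555.9 335.  159.8]
58 [562.4 336.7 163.6]
43 [570.5 336.1 166.9]
28 [579.4 332.1 169.4]
13 [587.6 323.7 171.2]
```

Call:
send_rows([
  [0,[-0.2,-0.4,1],0],
  [0,[-0.4,-0.75,2],0],
  [0,[-0.4,-0.75,3],0],
  [0,[-0.4,-0.75,4],0],
  [0,[-0.4,-0.75,5],0],
  [0,[-0.4,-0.75,6],0],
  [0,[-0.4,-0.75,7],0],
  [0,[-0.4,-0.75,7.8],0],
  [0,[-0.4,-0.75,8.4],0],
  [0,[-0.4,-0.75,8.4],0],
])

```text
time: 2.45
tcp_pos: [511.6, 279.6, 137.2]
eef_rot: [[-0.946, 0.325, -0.004], [0.325, 0.946, -0.002], [0.004, -0.003, -1.0]]
contact_force: [0.4, -0.5, -0.3]
width: 0.007
grip_force: 0.0
```

```bash
python3 - <<'E'
from way import *
f=grab_frame("wrist");cv2.imwrite("pics/w2.png",f["image"][:,:,::-1]);s=telemetry.observe();print(s["tcp_pos"],s["contact_force"])
P0=way(163,extra=15)
Rt=np.array([[-.945,.327,0],[.327,.945,0],[0,0,-1]])
for p in range(163,20,-9): print(p,tool(way(p),s["tcp_pos"],Rt))
E
```

```text
[512.7 279.8 138.8] [-0.2  0.6 -0.1]
163 [-0.3  0.6 -0. ]
154 [-0.1  0.8 -0.1]
145 [-0.   1.1 -0.1]
136 [-0.   1.3 -0.2]
127 [-0.1  1.6 -0.3]
118 [-0.1  1.9 -0.4]
109 [-0.3  2.1 -0.5]
100 [-0.5  2.3 -0.6]
91 [-0.7  2.4 -0.7]
82 [-0.8  2.5 -0.8]
73 [-0.9  2.6 -0.8]
64 [-1.   2.8 -0.9]
55 [-1.2  2.8 -1. ]
46 [-1.4  2.9 -1.1]
37 [-1.6  2.9 -1.2]
28 [-1.8  2.9 -1.2]
```

View pics/w2.png

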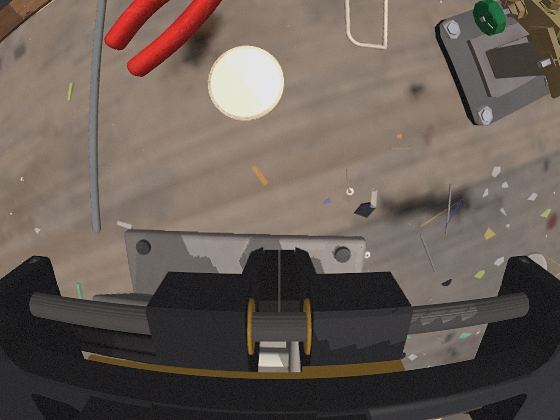

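Call:
send_rows([
  [0,[-0.2,0.3,0],0],
  [0,[-0.3,0.6,0],0],
  [0,[-0.2,0.7,-0.05],0],
  [0,[-0.1,0.8,-0.1],0],
  [0,[0,1.0,-0.1],0],
  [0,[0,1.2,-0.15],0],
  [0,[0,1.35,-0.2],0],
  [0,[-0.05,1.6,-0.3],0],
  [0,[-0.1,1.9,-0.4],0],
  [0,[-0.1,1.9,-0.4],0],
])

```text
time: 3.5
tcp_pos: [530.7, 322.7, 149.5]
eef_rot: [[-0.945, 0.327, -0.004], [0.327, 0.945, -0.003], [0.003, -0.004, -1.0]]
contact_force: [-4.8, -3.0, 0.2]
width: 0.003
grip_force: 2.7
```

Call:
send_rows([
  [0,[-0.1,0.1,-0.05],0],
  [0,[-0.2,0.2,-0.1],0],
  [0,[-0.4,0.4,-0.2],0],
  [0,[-0.6,0.5,-0.3],0],
  [0,[-0.7,0.6,-0.4],0],
  [0,[-0.8,0.7,-0.4],0],
  [0,[-0.9,0.8,-0.5],0],
  [0,[-1.0,0.9,-0.55],0],
  [0,[-1.1,0.9,-0.6],0],
  [0,[-1.1,0.9,-0.6],0],
])

```text
time: 4.5
tcp_pos: [560.1, 336.3, 162.8]
eef_rot: [[-0.945, 0.327, -0.012], [0.327, 0.945, -0.001], [0.011, -0.005, -1.0]]
contact_force: [-12.5, 2.2, -1.4]
width: 0.004
grip_force: 5.0
```

```bash
python3 - <<'E'
from way import *
f=grab_frame("side");a=f["image"][:,:,::-1]
A=cv2.resize(a[110:200,225:315],None,fx=6,fy=6,interpolation=cv2.INTER_CUBIC);cv2.imwrite('pics/c3.png',A)
E
```

```text
(no output)
```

View pics/c3.png

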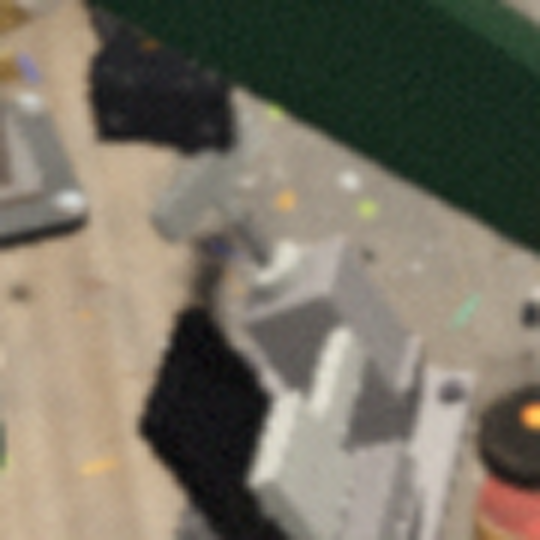

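Call:
send_rows([
  [0,[-0.1,0.05,-0.05],0],
  [0,[-0.25,0.1,-0.1],0],
  [0,[-0.4,0.1,-0.15],0],
  [0,[-0.5,0.1,-0.2],0],
  [0,[-0.6,0.1,-0.25],0],
  [0,[-0.7,0.1,-0.25],0],
  [0,[-0.8,0.08,-0.3],0],
  [0,[-0.9,0.05,-0.3],0],
  [0,[-1.0,0,-0.3],0],
  [0,[-1.0,0,-0.3],0],
])

```text
time: 5.55
tcp_pos: [589.9, 331.0, 174.1]
eef_rot: [[-0.945, 0.327, 0.003], [0.327, 0.945, 0.006], [-0.0, 0.007, -1.0]]
contact_force: [-2.0, 7.8, -0.9]
width: 0.004
grip_force: 3.4
```

Call:
send_rows([
  [0,[-0.02,-0.05,0],0],
  [0,[-0.04,-0.1,0],0],
  [0,[-0.06,-0.15,0],0],
  [0,[-0.08,-0.2,0],0],
  [0,[-0.1,-0.25,0],0],
  [0,[-0.12,-0.3,0],0],
  [0,[-0.12,-0.3,0],0],
  [0,[-0.12,-0.3,0],0],
  [0,[-0.12,-0.3,0],0],
  [0,[-0.12,-0.3,0],0],
])

```text
time: 6.55
tcp_pos: [589.8, 329.7, 174.6]
eef_rot: [[-0.945, 0.327, 0.004], [0.327, 0.945, 0.017], [0.002, 0.018, -1.0]]
contact_force: [-2.5, 27.0, -4.6]
width: 0.003
grip_force: 11.8
```

```bash
python3 - <<'E'
from way import *
f=grab_frame("wrist");cv2.imwrite("pics/w3.png",f["image"][:,:,::-1]);s=telemetry.observe();print(s["tcp_pos"],s["contact_force"])
E
```

```text
[589.8 329.7 174.5] [-2.  26.4 -3.6]
```

Call:
send_rows([
  [0,[0,0.4,0],0],
  [0,[0,0.8,-0.5],0],
  [0,[0,0.8,-2],0],
  [0,[0,0.8,-4],0],
  [0,[0,0,-6],0],
  [56,[1,-1.5,-6.2],0],
  [56,[2.1,-3,-6.2],0],
  [56,[2.1,-4.5,-6.2],0],
  [56,[2.1,-5,-6.2],0],
  [56,[2.1,-5,-6.2],0],
])

```text
time: 7.6
tcp_pos: [499.4, 217.3, 329.1]
eef_rot: [[-0.944, 0.329, 0.003], [0.329, 0.944, 0.001], [-0.002, 0.002, -1.0]]
contact_force: [1.0, 1.2, 0.2]
width: 0.433
grip_force: 0.0
```

```bash
python3 - <<'E'
from way import *
for i in range(4): f=grab_frame("wrist")
cv2.imwrite("pics/w4.png",f["image"][:,:,::-1]);s=telemetry.observe();print(s["tcp_pos"],s["contact_force"],s["joint_pos"])
np.save("pics/w4.npy",f,allow_pickle=True)
E
```

```text
[499.7 219.3 327.2] [-0.1 -1.2  0.4] [ 0.4 -0.   1.8  0.   1.4 -0.9]
```

View pics/w4.png

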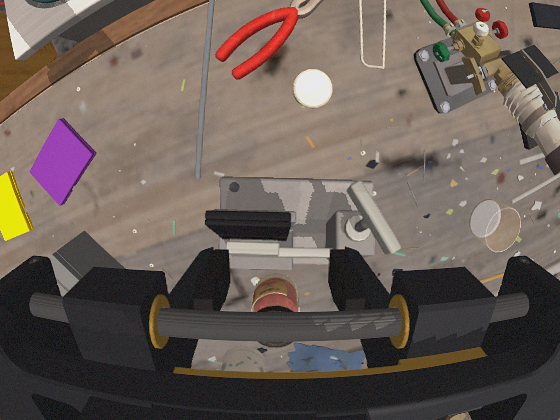

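```bash
python3 - <<'E'
from way import *
f=np.load("pics/w4.npy",allow_pickle=True).item()
c=[onz(f,u,v,14) for u,v in [(221,178),(372,181)]];print(c,np.linalg.norm(c[1]-c[0]))
# plate near top edge (plain face) z~145
e=[onz(f,u,v,145) for u,v in [(206,212),(291,212)]];print(e,np.linalg.norm(e[1]-e[0]))
y=e[1]-e[0];print(np.degrees(np.arctan2(-y[0],y[1])),(e[0]+e[1])/2)
y=c[1]-c[0];print(np.degrees(np.arctan2(-y[0],y[1])))
m=(e[0]+e[1])/2; R=R; T=m+R@[17.6,0,0];T[2]=129;print("TCP",T)
# dark mask bbox
im=f["image"];d=(im.max(2)<45).astype(np.uint8);d[:, :150]=0;d=d[180:245]
n,l,st,_=cv2.connectedComponentsWithStats(d)
for s in st[1:]: 
  if s[4]>150: print(s)
E
```

```text
[array([491.5, 135.3,  14. ]), array([566.5, 339.9,  14. ])] 217.90109966937752
[array([501. , 138.3, 145. ]), array([530. , 222.2, 145. ])] 88.75025616359682
-19.114083161553935 [515.5 180.3 145. ]
-20.152555403644044
TCP [532.1 174.4 129. ]
[ 205   31   86   30 1847]
```

Call:
send_rows([
  [56,[-0.3,-0.2,0.4],1.4],
  [56,[-0.6,-0.4,0.8],2.8],
  [56,[-0.9,-0.6,1.2],4.2],
  [56,[-1.2,-0.8,1.6],5.6],
  [56,[-1.5,-1.0,2.0],7.0],
  [56,[-1.8,-1.22,2.4],8.4],
  [56,[-1.8,-1.22,2.8],9.8],
  [56,[-1.8,-1.22,3.2],11.2],
  [56,[-1.8,-1.22,3.6],12.6],
  [56,[-1.8,-1.22,4],14],
])

```text
time: 8.8
tcp_pos: [532.0, 175.8, 226.1]
eef_rot: [[0.231, 0.973, -0.001], [0.973, -0.231, -0.0], [-0.0, -0.001, -1.0]]
contact_force: [0.2, 0.2, -0.8]
width: 0.633
grip_force: 0.0
```

Call:
send_rows([
  [56,[0,0,0.2],1],
  [56,[0,0,0.4],1],
  [56,[0,0,0.6],1],
  [56,[0,0,0.8],1],
  [56,[0,0,1],1],
  [56,[0,0,1],1],
  [56,[0,0,1],1],
  [56,[0,0,1],1],
  [56,[0,0,1],1],
  [56,[0,0,1],1],
])

```text
time: 9.8
tcp_pos: [531.5, 174.8, 202.5]
eef_rot: [[0.327, 0.945, 0.001], [0.945, -0.327, 0.0], [0.0, 0.0, -1.0]]
contact_force: [0.6, -1.1, 0.4]
width: 0.639
grip_force: 0.0
```

```bash
python3 - <<'E'
from way import *
f=grab_frame("wrist")
cv2.imwrite("pics/w5.png",f["image"][:,:,::-1]);s=telemetry.observe();print(s["tcp_pos"],s["contact_force"],s["joint_pos"],s["width"],s["eef_rot"])
E
```

```text
[531.5 174.8 202.5] [ 0.6 -0.1  0.5] [0.3 0.1 1.9 0.  1.2 0.6] 0.633847512199498 [[ 0.3  0.9  0. ]
 [ 0.9 -0.3  0. ]
 [ 0.   0.  -1. ]]
```

View pics/w5.png

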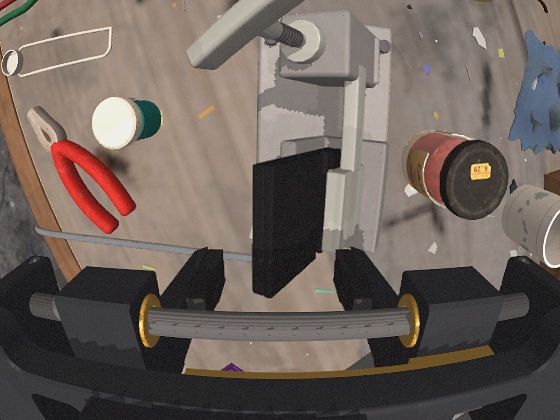

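Call:
send_rows([
  [56,[0,0,0.5],0],
  [56,[0,0,1],0],
  [56,[0,0,1.5],0],
  [56,[0,0,2],0],
  [56,[0,0,2.4],0],
  [56,[0,0,2.7],0],
  [56,[0,0,2.85],0],
  [56,[0,0,2.85],0],
  [56,[0,0,2.85],0],
  [56,[0,0,2.85],0],
])

```text
time: 10.85
tcp_pos: [531.9, 175.0, 131.7]
eef_rot: [[0.327, 0.945, 0.001], [0.945, -0.327, 0.0], [0.001, 0.001, -1.0]]
contact_force: [0.4, 0.8, -0.4]
width: 0.635
grip_force: 0.0
```

Call:
send_rows([
  [45,[0,0,0],0],
  [38,[0,0,0],0],
  [34,[0,0,0],0],
  [30,[0,0,0],0],
  [26,[0,0,0],0],
  [22,[0,0,0],0],
  [15,[0,0,0],0],
  [10,[0,0,0],0],
  [10,[0,0,0],0],
  [10,[0,0,0],0],
], grip_force=25)

```text
time: 11.85
tcp_pos: [533.3, 174.5, 133.1]
eef_rot: [[0.326, 0.945, 0.004], [0.945, -0.326, -0.0], [0.001, 0.004, -1.0]]
contact_force: [-0.7, -3.2, 7.4]
width: 0.321
grip_force: 23.2
```

Call:
send_rows([
  [10,[0,-0.04,-0.07],0],
  [10,[0,-0.08,-0.14],0],
  [10,[0,-0.14,-0.24],0],
  [10,[0,-0.2,-0.35],0],
  [10,[0,-0.26,-0.45],0],
  [10,[0,-0.32,-0.55],0],
  [10,[0,-0.36,-0.63],0],
  [10,[0,-0.4,-0.69],0],
  [10,[0,-0.4,-0.69],0],
  [10,[0,-0.4,-0.69],0],
])

```text
time: 12.85
tcp_pos: [525.2, 177.7, 149.7]
eef_rot: [[0.326, 0.945, 0.008], [0.945, -0.326, -0.0], [0.002, 0.007, -1.0]]
contact_force: [5.5, -3.1, 0.7]
width: 0.313
grip_force: 24.0
```

```bash
python3 - <<'E'
from way import *
f=grab_frame("wrist");g=grab_frame("side")
o=np.zeros((420,780,3),np.uint8);o[:,:480]=f["image"][:,80:,::-1]
o[:,480:]=cv2.resize(g["image"][110:236,215:305,::-1],(300,420),interpolation=cv2.INTER_CUBIC)
cv2.imwrite("pics/w6.png",o)
E
```

```text
(no output)
```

View pics/w6.png

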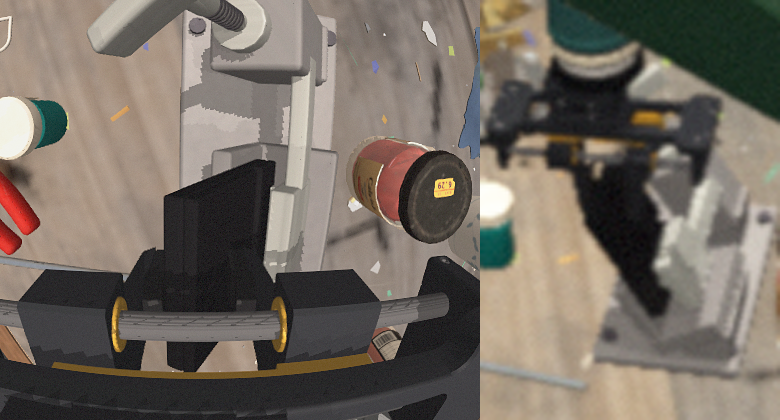

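Call:
send_rows([
  [10,[0,-0.06,-0.1],0],
  [10,[0,-0.12,-0.21],0],
  [10,[0,-0.2,-0.35],0],
  [10,[0,-0.3,-0.52],0],
  [10,[0,-0.4,-0.69],0],
  [10,[0,-0.5,-0.87],0],
  [10,[0,-0.55,-0.95],0],
  [10,[0,-0.6,-1.04],0],
  [10,[0,-0.6,-1.04],0],
  [10,[0,-0.6,-1.04],0],
])

```text
time: 13.95
tcp_pos: [511.0, 182.6, 175.9]
eef_rot: [[0.326, 0.945, 0.008], [0.945, -0.326, -0.0], [0.002, 0.008, -1.0]]
contact_force: [5.4, -2.6, 1.8]
width: 0.314
grip_force: 24.3
```

Call:
send_rows([
  [10,[0,-0.06,-0.1],0],
  [10,[0,-0.12,-0.21],0],
  [10,[0,-0.2,-0.35],0],
  [10,[0,-0.25,-0.52],0],
  [10,[0,-0.3,-0.69],0],
  [10,[0,-0.35,-0.9],0],
  [10,[0,-0.4,-1.1],0],
  [10,[0,-0.4,-1.3],0],
  [10,[0,-0.4,-1.4],0],
  [10,[0,-0.4,-1.4],0],
])

```text
time: 14.95
tcp_pos: [498.5, 186.4, 209.7]
eef_rot: [[0.327, 0.945, 0.001], [0.945, -0.327, 0.0], [0.001, 0.001, -1.0]]
contact_force: [0.6, 0.1, -3.4]
width: 0.176
grip_force: 24.9
```

```bash
python3 - <<'E'
from way import *
f=grab_frame("wrist");g=grab_frame("side")
o=np.zeros((420,780,3),np.uint8);o[:,:480]=f["image"][:,80:,::-1]
o[:,480:]=cv2.resize(g["image"][90:216,215:305,::-1],(300,420),interpolation=cv2.INTER_CUBIC)
cv2.imwrite("pics/w7.png",o)
E
python3 - <<'E'
from way import *
g=grab_frame("side");h=grab_frame("scene");s=telemetry.observe();print(s["time"],s["tcp_pos"],s["width"],s["contact_force"])
a=tri((g,260.8,269),(h,305,252.8));b=tri((g,300,247),(h,312.1,226.7));print(a,b)
# brightness-based outline of chute in side view: grey, low saturation component
im=cv2.imread('pics/side0.png');hsv=cv2.cvtColor(im,cv2.COLOR_BGR2HSV)
m=((hsv[...,1]<28)&(hsv[...,2]>60)&(hsv[...,2]<190)).astype(np.uint8);m[:240]=0;m=cv2.morphologyEx(m,cv2.MORPH_OPEN,np.ones((3,3)))
n,l,st,ce=cv2.connectedComponentsWithStats(m)
i=1+np.argmax(st[1:,4]);print(st[i],ce[i])
cs,_=cv2.findContours((l==i).astype(np.uint8),cv2.RETR_EXTERNAL,cv2.CHAIN_APPROX_NONE);c=max(cs,key=cv2.contourArea)
print(cv2.approxPolyDP(c,3,True)[:,0].tolist())
# predicted corners from model
for yaw in (-64.5,):
  t=np.radians(yaw);X=np.array([np.cos(t),np.sin(t),0]);Y=np.array([-X[1],X[0],0]);S=np.array([560,-134,0])
  for x,y,z in [(-20,-64,102),(-20,64,102),(20,-64,90),(20,64,90),(118,-60,8),(118,60,8),(278,-64,42),(278,64,42)]:
    P=S+X*x+Y*y+[0,0,z];print((x,y,z),P,proj(g,P))
E
```

```text
15.15 [498.1 186.2 208.9] 0.18156419307352015 [ 0.3 -0.1 -2.8]
(array([ 496.4, -137.5,   92.4]), [np.float64(2.5509914674646854), np.float64(2.5509914674644443)]) (array([607. , -85.7,  90.9]), [np.float64(3.883580936256789), np.float64(3.883580936256794)])
[ 261  246   97   86 3340] [300.7 289.6]
[[261, 268], [263, 290], [272, 298], [275, 296], [271, 292], [278, 295], [277, 308], [286, 310], [296, 330], [300, 331], [299, 323], [328, 304], [351, 325], [357, 322], [332, 296], [312, 259], [305, 259], [270, 281], [266, 278], [267, 270], [298, 254], [298, 246]]
(-20, -64, 102) [ 493.6 -143.5  102. ] [259.9 269.7]
(-20, 64, 102) [609.2 -88.4 102. ] [301.2 246.4]
(20, -64, 90) [ 510.8 -179.6   90. ] [269.1 283.1]
(20, 64, 90) [ 626.4 -124.5   90. ] [310.4 259. ]
(118, -60, 8) [ 556.6 -266.3    8. ] [294.1 327.9]
(118, 60, 8) [ 665.  -214.7    8. ] [331.9 303.8]
(278, -64, 42) [ 621.9 -412.5   42. ] [334.2 371.2]
(278, 64, 42) [ 737.4 -357.4   42. ] [376.7 341.2]
```

Call:
send_rows([
  [10,[0,0,-0.6],0],
  [10,[0,0,-1.3],0],
  [10,[0,0,-2],0],
  [10,[-0.3,0.2,-2.6],0.3],
  [10,[-1,0.6,-3],1],
  [10,[-1.9,1.1,-3.2],1.7],
  [10,[-2.9,1.7,-3.2],2.4],
  [10,[-4,2.3,-3.2],3.1],
  [10,[-5.1,3,-3.2],3.8],
  [10,[-6,3.5,-3.2],4.4],
])

```text
time: 16.15
tcp_pos: [532.3, 13.5, 290.2]
eef_rot: [[0.716, 0.698, 0.001], [0.698, -0.716, -0.001], [0.0, 0.001, -1.0]]
contact_force: [0.2, 0.3, -3.2]
width: 0.181
grip_force: 24.9
```

Call:
send_rows([
  [10,[-0.5,0.8,0],0.5],
  [10,[-1,1.6,0],1],
  [10,[-1.5,2.4,0],1.5],
  [10,[-2,3.1,0],2],
  [10,[-2.5,3.8,0],2.5],
  [10,[-2.9,4.4,0.4],2.9],
  [10,[-3.2,4.8,0.8],3.1],
  [10,[-3.29,4.98,1.2],3.17],
  [10,[-3.29,4.98,1.6],3.17],
  [10,[-3.29,4.98,1.6],3.17],
])

```text
time: 17.15
tcp_pos: [559.1, -129.6, 246.3]
eef_rot: [[0.902, 0.431, -0.005], [0.431, -0.902, 0.002], [-0.004, -0.004, -1.0]]
contact_force: [-1.3, 0.8, -3.9]
width: 0.174
grip_force: 24.9
```

```bash
python3 - <<'E'
from way import *
for i in range(2): g=grab_frame("side")
h=grab_frame("scene");s=telemetry.observe();print(s["time"],s["tcp_pos"],s["width"],s["contact_force"],s["eef_rot"][0])
T=s["tcp_pos"];Rt=s["eef_rot"]
for nm,f in(("side",g),("scene",h)):
  c=[proj(f,T+Rt@[sx*45,0,dz]) for sx in(-1,1) for dz in (104,-16)];print(nm,np.array(c).tolist())
  im=f["image"];u0,v0=np.array(c).min(0)-12;u1,v1=np.array(c).max(0)+12;u0,v0,u1,v1=map(int,(u0,v0,u1,v1))
  d=(im.max(2)<50).astype(np.uint8)[v0:v1,u0:u1];print(u0,v0)
  for r in d[::2]: print(''.join('.#'[x] for x in r))
E
```

```text
17.3 [ 560.7 -129.8  249.2] 0.17764015570194128 [ 0.2  0.  -3.3] [ 0.9  0.4 -0. ]
side [[269.92606001206525, 259.0529198082749], [267.5217832371944, 225.77974027764677], [299.7034675504483, 242.30836522713844], [299.57200429601124, 208.77325873580708]]
255 196
........####################.....#########..............
......################################..##..............
......#######......#################.......##...........
.......#####.......#################.........#..........
..........##........##################........###.......
......................###################........#......
......................####################..............
...................#######################..............
...................#################....................
...................########......##.....................
....................######.......##.....................
....................######...........................###
....................########.#....#..............#######
......................###########.###.........##########
......................###################
[... 2109 characters left out ...]
.######...........
.............######...........
.............######...........
.............######...........
.............######...........
.............######...........
............#######...........
............######............
............######............
............######............
............######............
............######............
............######............
............######............
...........######.............
...........#####..............
...........#####..............
...........#####..............
...........#####..............
...........####...............
..............................
..............................
..............................
```

Call:
send_rows([
  [10,[0,0.08,0.3],0],
  [10,[0,0.08,0.6],0],
  [10,[0,0.08,0.9],0],
  [10,[0,0.08,1.1],0],
  [10,[0,0.08,1.2],0],
  [10,[0,0.08,1.28],0],
  [10,[0,0.08,1.34],0],
  [10,[0,0.08,1.4],0],
  [10,[0,0.08,1.4],0],
  [10,[0,0.08,1.4],0],
])

```text
time: 18.3
tcp_pos: [561.6, -132.4, 214.4]
eef_rot: [[0.903, 0.431, 0.0], [0.431, -0.903, -0.0], [0.0, 0.0, -1.0]]
contact_force: [1.4, -0.2, -3.8]
width: 0.177
grip_force: 24.9
```

Call:
send_rows([
  [10,[0,0,0.05],0],
  [10,[0,0,0.1],0],
  [10,[0,0,0.15],0],
  [10,[0,0,0.2],0],
  [10,[0,0,0.24],0],
  [10,[0,0,0.28],0],
  [10,[0,0,0.32],0],
  [10,[0,0,0.36],0],
  [10,[0,0,0.36],0],
  [10,[0,0,0.36],0],
])

```text
time: 19.3
tcp_pos: [565.3, -133.4, 211.9]
eef_rot: [[0.902, 0.431, 0.01], [0.431, -0.903, -0.003], [0.008, 0.007, -1.0]]
contact_force: [-2.8, -0.5, 18.1]
width: 0.183
grip_force: 25.1
```

```bash
python3 - <<'E'
from way import *
g=grab_frame("side");h=grab_frame("scene");s=telemetry.observe();print(s["time"],s["tcp_pos"],s["wrist_torque"],s["contact_force"])
T=s["tcp_pos"];t=np.radians(-64.5);X=np.array([np.cos(t),np.sin(t),0]);Y=np.array([-X[1],X[0],0])
for nm,f in(("side",g),("scene",h)):
  for z in (90,102,210,222):
    print(nm,z,[proj(f,np.array([T[0],T[1],z])+X*a+Y*b).round(1).tolist() for a,b in((8,-45),(8,45),(-8,-45),(-8,45))])
  im=f["image"].max(2)
  u0,v0,u1,v1=(258,228,308,284) if nm=="side" else (303,205,330,258)
  for v in range(v0,v1,2): print(v,' '.join('%3d'%x for x in im[v,u0:u1:2]))
E
```

```text
19.4 [ 565.2 -133.4  211.8] [0.1 0.6 0. ] [-2.3 -0.3 19.6]
side 90 [[274.7, 275.8], [303.7, 259.0], [271.1, 271.6], [300.0, 255.1]]
side 102 [[274.6, 272.8], [303.7, 256.1], [270.9, 268.7], [299.9, 252.2]]
side 210 [[272.8, 244.7], [303.8, 227.6], [268.9, 240.5], [299.8, 223.7]]
side 222 [[272.5, 241.3], [303.8, 224.2], [268.7, 237.1], [299.8, 220.3]]
228 204 198 202 199 200 209 206 182 165 166  67  28  36  97 131  99  65  64  74  74  73  69  69  72  72
230 207 202 201 202 198 203 207 193 166 169  77  26  27  92  99  91  75  73  72  75  66  74  75  75  74
232 205 204 203 206 197 197 201 193 172 173 114  26  24  29  41  68  78  52  71  84  94  77 106  92  54
234 208 203 201 205 200 196 199 197 171 174 148  32  24  23  26  31  53  41  52  74  80  87  56  41  29
236 208 201 200 203 198 196 200 203 176 139  82  29  22  16  27  29  27  41  34  47  57  46  36  30  30
238 208 198 199 206 195 193 200 186 111  39  19  23  19  24  24  31  31  31  32  34  32  30  33  33  31
240 206 204 201 200 211 203 127  44  23  25  22  22  18  11  25  29  24  24  27  31  32  39  30  34  67
242 206 209 202 20
[... 3384 characters left out ...]
 139 105  33  23  28  68 106 115 133 140
237 170 170 164 137 145 104  29  24  28  81 108 106 122 134
239 171 169 147 126 146  97  31  24  39  96 115 105 107 129
241 169 164 122 129 149  91  28  25  50 104 113 103 100 118
243 169 159 117 126 143  84  29  25  60 107 110 100  98 112
245 169 168 136 108 109  61  26  28  71 106 102  97 100 115
247 169 167 139 111 104  58  25  32  88 114 105 100  98 117
249 170 161 128 144 137  84  58  62  98 114 107 101 102 124
251 162 132 129 164 149 115 108 106 113 115 109 105 101 112
253 165 119 140 164 139 117 116 116 116 113 106 104 102 106
255 164 119 124 130 114 111 114 115 117 108  99  99 100 100
257 160 116  99  99  99 101 102 101 102  99 100  98  98  99
```

```bash
python3 - <<'E'
import cv2
im=cv2.imread('pics/side0.png').max(2)
for v in range(252,292,2): print(v,' '.join('%3d'%x for x in im[v,258:320:2]))
E
```

```text
252 193 199 198 187 192 190 192 190 192 184 158 159 170 182 179 161 102 100 131 174 188 191 188 187 166 165 174 169 168 126  49
254 191 199 196 189 186 190 186 191 190 192 167 157 183 176 113  87 138 172 186 187 187 189 191 191 187 169 170 165 161 136  51
256 193 199 196 190 187 189 188 188 191 194 189 179 131  87 105 149 185 188 190 187 187 188 191 188 193 188 169 162 161 143 127
258 195 201 201 190 191 191 191 189 199 188 157  95  99 146 180 188 190 190 188 190 190 193 188 192 191 176 120 128 163 143 148
260 187 199 202 197 199 194 194 198 169 110  95 124 175 189 189 190 186 192 190 191 187 189 188 180 159 145  90  85 155 147 152
262 190 193 200 197 196 199 182 129  92 114 147 187 190 187 190 189 189 192 191 189 192 187 173 158 155 154 111  70 112 140 153
264 182 194 201 196 193 139  95 104 169 180 187 188 189 192 191 189 187 189 190 190 182 157 155 155 152 156 121  89  81 144 156
266 181 193 191 168 110  87 113 175 188 191 188 193 190 187 191 191 191 191 185 164 156 155 154 157 155 155 140 106  73 108 167
268 165 176 120  87 121 166 187 190 187 190 192 189 193 192 192 187 189 174 
[... 759 characters left out ...]
 154 156 155 157 155 154 154 155 156 155 157 154 157 153 125
282 179 146  73  67  71  94 126 139 153 153 156 156 154 154 157 154 155 156 154 155 159 155 154 154 156 152 153 154 155 153 142
284 178 149  70  68  72  72  73  93 153 152 155 157 153 156 155 155 156 153 155 154 154 158 154 158 157 157 153 153 155 155 153
286 179 147  76  70  72  75  78  71 126 155 156 157 155 153 155 156 155 156 154 158 153 155 159 158 158 159 159 154 155 157 157
288 180 157  80  77  74  77  79  78  95 143 153 156 158 157 153 154 157 153 156 158 157 153 158 152 157 155 155 155 157 156 158
290 183 165  87  77  74  78  84  79  83 126 144 159 156 155 155 157 155 155 154 159 158 155 157 158 153 154 157 155 158 157 155
```

Call:
send_rows([
  [10,[0,0,-0.08],0],
  [10,[0,0,-0.16],0],
  [10,[0,0,-0.2],0],
  [10,[0,0,-0.2],0],
  [10,[0,0,-0.2],0],
  [17,[0,0,-0.2],0],
  [20,[0,0,-0.2],0],
  [24,[0,0,-0.2],0],
  [28,[0,0,-0.2],0],
  [32,[0,0,-0.2],0],
])

```text
time: 20.4
tcp_pos: [561.2, -132.3, 209.6]
eef_rot: [[0.903, 0.431, -0.001], [0.431, -0.903, 0.0], [-0.001, -0.001, -1.0]]
contact_force: [0.9, 0.8, 0.1]
width: 0.359
grip_force: 0.0
```

```bash
python3 - <<'E'
from way import *
g=grab_frame("side");s=telemetry.observe();print(s["time"],s["tcp_pos"],s["contact_force"],s["width"])
im=g["image"].max(2)
for v in range(228,284,3): print(v,' '.join('%3d'%x for x in im[v,258:308:2]))
E
```

```text
20.45 [ 561.3 -132.3  209.8] [ 0.4  0.9 -0. ] 0.36340835022617596
228 202 202 199 202 201 207 204 178  69  27  29  28  44  48  59  86  55  70  69  73  73  70  72  73  70
231 207 205 206 204 198 202 202 191 127  30  31  29  31  71 142  93  55  70  66  67  71  74  81  74  70
234 205 206 203 202 197 199 199 195 172 152  54  22  25  42  72  50  36  53  74  90  81  76  63  41  33
237 207 199 198 201 197 197 196 170  83  31  22  25  20  15  27  26  37  29  40  51  47  33  34  31  27
240 207 201 199 197 209 127  43  23  19  23  21  17  16  19  29  25  33  31  32  28  36  27  33  34  72
243 206 206 203 203 202  82  24  22  18  17  20  16  22  19  23  33  29  28  30  35  35  39 124 156 174
246 208 213 203 204 198  93  19  16  15  14  16  13  17  17  16  18  19  28  34  26  23  49 162 168 169
249 206 213 210 201 198 114  21  17  16  18  16  18  20  17  15  11  22  20  15  12  21  90 173 168 165
252 207 210 210 200 201 165  23  14  16  21  21  18  14  16  16  18  20  13  15  21  20  47 188 199 176
255 201 208 203 201 200 164  20  16  19  12  19  14  21  17  18  21  22  20  15  12  10  48 183 20
[... 241 characters left out ...]
  24  19  17  17  17  16  19  20  12  17  49  96 110 111 136 168 167 164 168
267 187 205 179 120  93  98  33  21  17  18  17  16  20  37  77 108 122 120 119 116 145 155 158 162 165
270 174 104 109 162 142 115  43  19  16  19  22  54  93 117 125 120 117 115 114 118 149 155 154 158 164
273 183 124 129 126 124 119 108  42  43  84 113 117 109 114 112 118 115 121 132 153 156 153 154 155 159
276 183 104  82 111 126 127 124 122 123 122 122 116 113 114 110 132 137 152 155 154 155 153 155 154 161
279 187 121  75  73 102 127 122 122 125 126 125 121 114 118 148 156 155 153 152 153 154 158 161 169 168
282 188 153  78  80  80  88  94 112 125 123 128 124 118 116 141 151 153 154 157 159 162 167 168 166 166
```

Call:
send_rows([
  [50,[0,0,0],0],
  [70,[0,0,-0.04],0],
  [88,[0,0,-0.08],0],
  [88,[0,0,-0.08],0],
  [88,[0,0,-0.08],0],
  [88,[0,0.2,-0.08],0],
  [88,[0,0.4,-0.08],0],
  [88,[0,0.6,-0.08],0],
  [88,[0,0.8,-0.08],0],
  [88,[0,1.0,-0.08],0],
])

```text
time: 21.45
tcp_pos: [572.5, -155.5, 212.1]
eef_rot: [[0.903, 0.431, -0.0], [0.431, -0.903, -0.0], [-0.0, -0.0, -1.0]]
contact_force: [0.7, -0.0, 0.1]
width: 1.001
grip_force: 0.0
```

Call:
send_rows([
  [88,[0,0.15,0],0],
  [88,[0,0.3,0],0],
  [88,[0,0.45,0],0],
  [88,[0,0.6,0],0],
  [88,[0,0.75,0],0],
  [88,[0,0.9,0],0],
  [88,[0,1.05,0],0],
  [88,[0,1.2,0],0],
  [88,[0,1.35,0],0],
  [88,[0,1.35,0],0],
])

```text
time: 22.45
tcp_pos: [587.0, -185.9, 212.2]
eef_rot: [[0.903, 0.43, 0.0], [0.43, -0.903, -0.0], [0.0, 0.0, -1.0]]
contact_force: [0.4, -0.2, 0.2]
width: 1.003
grip_force: 0.0
```

```bash
python3 - <<'E'
from way import *
g=grab_frame("side");s=telemetry.observe();print(s["time"],s["tcp_pos"],s["contact_force"],s["width"])
d=(g["image"].max(2)<50).astype(np.uint8)
for v in range(200,390,3): print(v,''.join('.#'[x] for x in d[v,240:390:2]))
E
```

```text
22.5 [ 586.9 -185.6  212.2] [0.7 0.8 0.4] 0.9983462623631284
200 ...........................................................................
203 ..................####.....................................................
206 ............#......####..............#.....................................
209 .............#####..####...........###.....................................
212 .............################..######......................................
215 .............#######################.......................................
218 ..............###....###############.......................................
221 ................#....###############.......................................
224 .......................#######..#####......................................
227 ........................##########...#.....................................
230 .....................##....####........#...................................
233 ......................##.....##.........#..................................
236 ......................###.....##...........................................
[... 3380 characters left out ...]
............................................................
368 ...........................................................................
371 ...........................................................................
374 ...........................................................................
377 ...........................................................................
380 ...........................................................................
383 ...........................................................................
386 ...........................................................................
389 ...........................................................................
```

Call:
send_rows([
  [88,[0,0,0],0],
  [88,[0,0,0],0],
  [88,[0,0,0],0],
  [88,[0,0,-0.5],0],
  [88,[0,0,-1],0],
  [88,[0,0,-1.5],0],
  [88,[0,0,-2],0],
  [88,[0,0,-2.5],0],
  [88,[0,0,-3],0],
  [88,[0,0,-3],0],
])

```text
time: 23.5
tcp_pos: [588.0, -185.8, 290.3]
eef_rot: [[0.903, 0.431, 0.004], [0.431, -0.903, -0.002], [0.003, 0.003, -1.0]]
contact_force: [0.5, 0.4, 0.9]
width: 0.996
grip_force: 0.0
```

```bash
cat > look.py <<'E'
from way import *
g=grab_frame("side");s=telemetry.observe();print(s["time"],s["tcp_pos"],s["contact_force"],s["width"])
d=(g["image"].max(2)<50).astype(np.uint8)
for v in range(230,380,4): print(v,''.join('.#'[x] for x in d[v,250:390:2]))
S=np.array([561,-133,0]);t=np.radians(-64.5);X=np.array([np.cos(t),np.sin(t),0]);Y=np.array([-X[1],X[0],0])
for a,b in((138,-45),(138,45),(258,45),(258,-45)): print(proj(g,S+X*a+Y*b+[0,0,24]))
E
python3 look.py
```

```text
23.55 [ 587.5 -185.6  288.8] [0.6 0.7 0.3] 0.995738295600189
230 ............................###########...............................
234 .............................######...................................
238 ..............................####....................................
242 ..............................###.....................................
246 ......................................................................
250 ......................................................................
254 ...................................#..................................
258 ......................................................................
262 ......................................................................
266 ......................................................................
270 ......................................................................
274 ......................................................................
278 ......................................................................
282 ............................................................
[... 1166 characters left out ...]
............................................
350 .....................................#................................
354 .................................................#....................
358 ...............................................#......................
362 ......................................................................
366 ......................................................................
370 ......................................................................
374 ......................................................................
378 ......................................................................
[304.1 326.6]
[332.8 308.2]
[364.5 342.8]
[335.1 363.3]
```

```bash
cat > look2.py <<'E'
from way import *
g=grab_frame("side");s=telemetry.observe();print(s["time"],s["contact_force"])
a=cv2.imread('pics/side0.png').max(2).astype(int);b=g["image"].max(2).astype(int)
d=a-b>35
for v in range(290,372,3): print(v,''.join('.#'[int(x)] for x in d[v,290:390:2]),b[v,300:380:10])
m=d.astype(np.uint8);m[:300]=0;m[:,:285]=0;m[:,390:]=0
n,l,st,ce=cv2.connectedComponentsWithStats(m);i=1+np.argmax(st[1:,4]);print(st[i],ce[i])
P=onz(g,*ce[i],24);S=np.array([561,-133,24]);t=np.radians(-64.5);X=np.array([np.cos(t),np.sin(t),0]);print("bed xy",(P-S)@X-198,(P-S)@np.array([-X[1],X[0],0]))
c=max(cv2.findContours((l==i).astype(np.uint8),0,1)[0],key=cv2.contourArea)
q=cv2.approxPolyDP(cv2.convexHull(c),3,True)[:,0].astype(float)
for p in q: 
  P=onz(g,*p,24);print(p,(P-S)@X-198,(P-S)@np.array([-X[1],X[0],0]))
E
python3 look2.py
```

```text
23.6 [-0.9  0.5 -0.9]
290 .................................................. [152 152 164 168 176 177 170 142]
293 .................................................. [154 156 164 117 178 179 171 148]
296 .................................................. [155 161 166  88 168 177 175 178]
299 .................................................. [153 164 162 108 170 173 175 153]
302 .................................................. [160 159 160 129 178 173 173 158]
305 .................................................. [164 163 162 204 153 175 171 249]
308 .................................................. [163 160 165 207  78 171 172 253]
311 .................................................. [161 163 209 207 108 171 167 122]
314 ......................####........................ [163 162 207 210  91 184 171  93]
317 ...................########....................... [161 204 210  88  70  90 168  99]
320 .................############..................... [161 212 204  72  68  95  94 107]
323 ..............################.................... [197 209  74  70  72 141  94 108]
326 ......
[... 1000 characters left out ...]
..##................... [153 171 110 105  73  91  98 163]
362 ...........................##..................... [171 171 127 111  57 132 156 165]
365 ..........................#....................... [181 168  87 105  54  84 160 159]
368 .................................................. [188 166  91 100 175 137 163 167]
371 .................................................. [195 166 108  70  86 170 165 168]
[ 309  312   44   44 1074] [329.8 332.3]
bed xy -10.574720357098045 -4.083360747888503
[339. 312.] -42.13041730223023 50.50225019405112
[352. 328.] 11.834345664503275 47.018545365005735
[325. 355.] 29.775856433143986 -50.844430141777586
[309. 328.] -49.89315677240441 -37.56055490891193
```

```bash
python3 - <<'E'
from way import *
f=grab_frame("wrist");s=telemetry.observe();print(s["time"],s["tcp_pos"])
S=np.array([561,-133,24]);t=np.radians(-64.5);X=np.array([np.cos(t),np.sin(t),0]);Y=np.array([-X[1],X[0],0])
b=f["image"].max(2)
# rectify bed plane z=24: rows x -80..90, cols y -64..64 step
for z in (24,):
  for x in range(-84,92,7):
    r=[]
    for y in range(-63,66,9):
      p=proj(f,S+X*(198+x)+Y*y+[0,0,z-24]);u,v=int(round(p[0])),int(round(p[1]))
      r.append('%3d'%b[v,u] if 0<=u<560 and 0<=v<420 else ' - ')
    print('%4d'%x,' '.join(r))
E
```

```text
23.65 [ 586.6 -185.3  286.8]
 -84  87  84 123 127 161 161 151 148 161 162 165 165 167 167 111
 -77 100  65 151 154 152 155 154 160 160 159 160 163 167 166 114
 -70 112  69 154 151 155 158 153 158 156 160 161 163 168 166  97
 -63 113  67 151 154 154 154 159 159 157 162 162 161 166 164 115
 -56 105  64 150 151 149 157 151 157 159 161 162 160 161 164 109
 -49 123  67 152  35  35  40  23  27  26  45 109 124 152 159 106
 -42 134  73 151  45  49  47  45  50  48  50  54  57  53 166  96
 -35 131  67 149  45  46  51  47  49  49  50  52  56  57 168 108
 -28 110  63 149  42  46  48  46  51  59  52  51  54  52 165 114
 -21 112  62 149  45  43  44  43  48  48  56  54  53  53 159 113
 -14 116  61 149  45  48  45  51  40  47  57  52  53  54 156 114
  -7 115  62 152  43  48  53  41  52  54  54  49  50  54 157 112
   0 122  60 147  46  47  47  48  43  47  48  51  54  53 155 112
   7 117  63 147  46  45  50  45  47  47  47  49  49  50 154 112
  14 134  68 146  40  47  48  44  52  49  51  55  49  49 151 114
  21 122  67 144  41  46  47  47  46  56  47  49  48  52 154 112
  28 123  69 151  46  42  43  46  52  46  52  51  49  45 149 110
  35 125  71 148  47  46  43  46  46  49  51  45  51  32 151 112
  42 124  71 149  42  41  45  51  44  46  44  49  45  63 150 106
  49 126  70 157  42  41  40  43  46  46  49  46  39  28 146 108
  56 128  69  86  42  40  41  49  43  41  54  45  48  86 153 107
  63 127  68  57  39  43  37  37  40  37  43  41  44 140 139 107
  70 128  75 133 113  73  56  39  45  40  45  46  44  59  63  51
  77 123  63  61  61  61  60  63  57  62  62  63  58  57  58  58
  84 122  96 122 118 146 108 126 155 154 152 149 155 152 155 152
  91 116 126 123 126 126 129 130 128 130 127 127 128 122 120 131
```

```bash
python3 -c "
from bench import sign_off
print(sign_off())"
```

```text
the job is handed in; nothing more can be done
None
```

I undid the screw to its stop, turned the plate over, and handed the job in: by the camera images the plate lies flat in the landing bed, plain face up, about 10 mm from the middle. I steered clear of the bottle and jars, but the judge's verdict was not shown.

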